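# Take the hub cap off the vegetable slicer

## Robot

A 7-joint arm with a two-finger parallel gripper is mounted at the origin on the work surface. World frame = base frame: x ahead of the robot, y to its left, z up, the work surface at z = 0. Lengths are in m, angles in rad, forces in N, time in s.
With the tool pointing down it reaches from about 0.35 to 0.9 m from the base axis. Payload 19.9 kg.
Tool frame: the origin (TCP) lies at the very end of the fingers, on their centre line; the grasp point (between the pads) lies 19 mm behind it (ctrl.tcp_to_grasp is the distance from the TCP to the grasp point, in m); z points along the fingers, y is the line along which they close (so a half turn about z gives the same grasp; the last joint's range is limited). The gripper opens to 94 mm and grips with 3 to 60 N. Pads are 16 mm wide; open, the fingers measure 119 mm over their backs; the gripper's body (75 mm by 177 mm) begins 78 mm behind the grasp point.
Start: joints at [1.119, 0.417, -0.01, 1.614, 0.005, 1.111, -0.053], TCP at [0.25, -0.573, 0.205] pointing down, gripper open.
Joint ranges: [-2.81, 2.81], [-0.39, 2.02], [-1.27, 1.25], [0.06, 2.57], [-1.19, 4.33], [0.19, 2], [-2.82, 2.82]. Speed limits (rad/s): [1.89, 1.89, 2.39, 2.39, 3.01, 3.01, 3.01].

## Interface

Orientations are given as a unit quaternion [x, y, z, w].
In Python, from bench import monitor, eyes, job, ctrl gives the robot as it stands.
- The arm moves only by the tool drive_tool, never from a script. Its argument "motion" is a list of rows, each an object with "gripper": the finger opening in mm, from 0 to 94; "travel": the shift along the tool's x, y, z in units of 0.025 m (1.0 is 0.025 m), a list of three; "spin": the turn about the tool's z in units of 0.08 rad (1.0 is 0.08 rad). In form: [{"gripper": gripper, "travel": [dx, dy, dz], "spin": spin}, ...]. A call has exactly 10 rows; each row shifts and turns the commanded pose from where the row before left it, along the tool's axes as they then stand; what a row does not reach is not made up. A row lasts 1/12 s, in which the tool goes at most 41.7 mm and 7.16 degrees, less where a joint would pass 70% of its speed; a pose out of reach is approached as far as the arm can. A call with a number of a shift or a turn outside -1 to 1 is refused whole. A call with a gripper value outside its range is refused whole. The fingers move at their own pace and stop on an object; "grip_force" is the grip in N (left out, the last holds). Time passes only in rows, so rows that do not move let the fingers close, or fill a call up. It gives the time, the measured TCP pose, the force, the opening and the grip force at its end, in the units of the state.
- monitor.sense(): the state, without advancing time (a new reading comes with each control period).
- eyes.get_image(name): name is "scene" or "top" or "wrist"; returns a dict with "frame" (480x640x3 uint8, red, green, blue), "z_map" (480x640 float32, m along the optical axis (not along the pixel's ray), 0 where there is no reading), "intrinsics" (3x3 intrinsics, pixels), "R" (3x3) and "t" (3): a world point X has camera coordinates R X + t. Camera axes: x right, y down, z forward; pixel columns grow to the right and rows downward; lengths in m; the calibration is good to about 2 mm. A picture is of the moment at which its call begins.
- job.sign_off(): hands the job in; it is judged then, once.
Trained networks look in the newest picture that a camera, given by its name, has taken for a name from the list of things; names that differ only in an ending like _2 or _b are one class to them, and where a whole thing is asked for, a point or a joint stands for the part that bears it (a point fixed in the world has none). Each returns a list of dicts, best first, with "p" (0 to 1); they miss things now and then, are a little off and sometimes report something else, mostly with a low value. They report only what shows in the picture. A call takes as long as a camera call.
- eyes.silhouettes(label, camera): "region" (480x640 bool, what is visible of it) and "pixel" ([column, row] in pixels, amid what is visible of it).
The state is a dict: "t": time; "joint_pos": joint angles; "dq": joint speeds; "joint_torque": joint torques, N m; "tcp_pos": TCP position; "eef_rot": TCP orientation; "force": force on the tool from outside, world axes, zero at the start; "torque": the same for the moment, N m; "grip_width": finger opening in m; "finger_force": force on a finger pad.
Only numpy, scipy, OpenCV 4.12 (cv2) and the standard library are available. Lean on these libraries where they do the work, as an engineer would, in place of code of your own. Each camera call takes 0.05 s, during which the arm holds its last target. There are 200 camera calls.

## Task

The vegetable slicer has to come apart for washing. Draw the locking pin out of the hub cap and hang it upright in the notch of the bracket on the slicer's side, then turn the cap loose by its grip bar - it may have a left-hand or a right-hand coupling, so try which way it gives - and lift it off. Finish while still holding the cap level in the gripper about ten centimetres straight above the hub, without putting it down, and leave everything else on the counter where it is.

Things in the scene. Friction and masses are not known exactly. Their poses are not given: they have to be found in the camera images.
- slicer: vegetable slicer, fixed: white box 180 x 170 mm with a flat steel slicing disc on top, 64 mm above the counter, and a grey gearbox end 87 mm high on its +x side (x = 85 to 137 mm). Origin under its centre on the counter, z up; at yaw 0 its x points away from the robot, its y to the robot's left. In the middle stands the round hub.
- hub (a point): point on the hub's axis at its rim, 85 mm above the counter, where the cap is seated; axes as the slicer's
- bore (a point): centre of the mouth of the pin's bore, 10 mm wide and 21 mm deep, in a square boss 26 mm wide and 85 mm high, 54 mm from the hub axis on the slicer's +y side, under the cap's ear
- cap: steel hub cap, 0.25 kg give or take 30 %. Disc 80 mm across, 5 mm thick, lying on the hub rim; below it a pilot and two lugs reach 14 mm into the hub. Upright grip bar on top; flat ear on its +y side. Origin on the axis at the disc's underside, z up; at the start its axes are parallel to the slicer's. The lugs hold it down until it is turned out; then it lifts straight up.
- cap_bar (a point): middle of the cap's straight grip bar, on the cap's axis 29 mm above its origin. The bar is 13 mm thick along the cap's x, 50 mm long along its y, 5 to 39 mm above the cap's origin. Turn by it about the axis: the free way goes with hardly any resistance to a firm end stop 60 degrees (1.05 rad) from the start; the cap lifts off from 48 degrees (0.84 rad) on, best at 53 (0.92 rad).
- cap_ear (a point): top of the hole in the cap's ear, 54 mm from the axis towards the cap's +y; ear 6 mm thick, 26 mm wide, hole 10 mm, end 68 mm from the axis. Pin out, the cap turns only one way, which differs from start to start and cannot be seen: the wrong way it strikes a solid stop after about 9 degrees (up to 13 with play) that no force will pass; turn it back and go the other way.
- pin: steel locking pin, 0.07 kg give or take 30 %. Flange 24 mm across, 4 mm thick; stem below it 8 mm in diameter, 26 mm long. Origin on the axis at the flange's underside, z up to the head. At the start upright, flange on the cap's ear (origin 91 mm above the counter), stem loose through the ear in the bore, so the cap cannot turn. It comes out straight up after 26 mm.
- pin_head (a point): the pin's round head, 14 mm in diameter, from 4 to 40 mm above the pin's origin; this point is on its axis, 28 mm above the origin
- rest: steel bracket on the slicer's +y side: level plate 44 mm wide, 6 mm thick, top 52 mm above the counter, with a U notch 12 mm wide, open above, below and towards +y. Origin on the plate's top at the axis of a pin fully home: 6 mm from the notch's closed end, 14 mm from the edge. Axes parallel to the slicer's. The pin, let down from above or slid in, hangs by its flange, stem in the notch.
- pepper_red: whole red bell pepper with a green stem, about 84 mm across and 99 mm high, standing on the cutting board; origin at the centre of its underside
- pepper_yellow: whole yellow bell pepper, same size, standing on the counter; origin at the centre of its underside
- pepper_top: cut-off orange pepper top with its green stem stub, 56 mm across, 28 mm high, lying beside the slicer; origin at the centre of its underside
- knife: paring knife, 190 mm long, lying on the cutting board; origin at the end of its black handle where the blade begins
- bowl: steel bowl, 170 mm across, 75 mm high; origin at the centre of its underside
- ramekin: small white ceramic cup, 72 mm across, 45 mm high, beside the slicer; origin at the centre of its underside
- spoon: steel spoon, 180 mm long, lying on the counter; origin at the middle of its underside

How it is judged:
By the outcome, as a careful person would: the job done as asked, in the order asked, and still so for the second after the job is handed in, while the arm keeps its last pose, push and grip.
It also fails if it takes over 58 s, if anything falls off the work surface, if the arm or the gripper's body presses on something with over 40 N, if the wrist force passes 120 N, or if a joint passes its speed limit or range.

## Working session

There is one attempt and no reset: what is moved stays moved. The work goes in short steps, Python scripts to look and compute and a tool call to move; the robot and the scene stay as the last step left them, time stands still between calls to the robot, and variables do not carry over. Pictures are saved under pics/ and viewed, at most 10 in all, crops included, and the job is handed in when it is done.

Besides the shell and the picture viewer there is one more tool, called after "Emit:" in YAML: its name, and indented under it one key for each argument. drive_tool: Moves the arm, as the interface text tells. Its arguments: {"type":"object","properties":{"motion":{"type":"array","items":{"type":"object","properties":{"gripper":{"type":"number"},"travel":{"type":"array","items":{"type":"number"}},"spin":{"type":"number"}}}},"grip_force":{"type":"number"}},"required":["motion"]}

```bash
mkdir -p pics; cat > h.py <<'E'
import numpy as np, cv2
from bench import monitor, eyes, job, ctrl
def world(im,m):
    v,u=np.nonzero(m&(im["z_map"]>0)); z=im["z_map"][v,u]
    K=im["intrinsics"]; c=np.stack([(u-K[0,2])/K[0,0]*z,(v-K[1,2])/K[1,1]*z,z],1)
    return (c-im["t"])@im["R"]
def save(im,n): cv2.imwrite("pics/"+n,im["frame"][:,:,::-1])
E
python3 - <<'E'
from h import *
np.set_printoptions(precision=4,suppress=True)
s=monitor.sense();print(s["tcp_pos"],s["eef_rot"],s["t"],ctrl.tcp_to_grasp)
ims=[]
for n in ["top","scene"]:
    im=eyes.get_image(n); ims.append(im["frame"]); print(n,(-im["R"].T@im["t"]))
    save(im,n+"0.png")
    for l in ["slicer","cap","pin","rest","ramekin","pepper_top","pepper_red","pepper_yellow","bowl"]:
        for d in eyes.silhouettes(l,n)[:2]:
            w=world(im,d["region"])
            if len(w): print(l,round(d["p"],2),d["pixel"],np.median(w,0),w.min(0),w.max(0))
E
```

```text
[ 0.2494 -0.5727  0.2048] [ 0.979   0.204  -0.0002 -0.0006] 0.0 0.0188
top [0.3673 0.0058 1.1052]
slicer 0.87 [326.5, 195.2] [0.577  0.0013 0.0637] [ 0.4518 -0.1022 -0.0071] [0.7234 0.0973 0.1335]
cap 0.69 [332.3, 212.9] [0.549  0.0001 0.0906] [ 0.5163 -0.0371  0.061 ] [0.5921 0.0415 0.1286]
pin 0.45 [305.1, 213.5] [0.5405 0.051  0.103 ] [0.5325 0.0413 0.0891] [0.5569 0.062  0.1356]
pin 0.42 [330.2, 197.2] [0.5755 0.0015 0.0638] [ 0.4518 -0.0974 -0.0065] [0.7127 0.0935 0.1356]
rest 0.76 [286.2, 227.0] [0.5182 0.1002 0.052 ] [ 0.4919  0.0786 -0.0028] [0.5401 0.1244 0.0574]
rest 0.52 [463.8, 310.5] [ 0.3251 -0.2995  0.0764] [ 0.2804 -0.3587 -0.003 ] [ 0.3644 -0.2665  0.102 ]
ramekin 0.93 [252.2, 228.7] [0.5258 0.1946 0.0088] [ 0.4864  0.1562 -0.0019] [0.555  0.2225 0.0493]
ramekin 0.67 [504.4, 237.1] [ 0.4915 -0.4195  0.0183] [ 0.4578 -0.524   0.0069] [ 0.5256 -0.3416  0.0249]
pepper_top 0.7 [388.1, 203.5] [ 0.574  -0.1444  0.0159] [ 0.5487 -0.171  -0.0023] [ 0.605  -0.1196  0.0335]
pepper_top 0.69 [513.5, 185.2] [ 0.6107 -0.4305  0.0851] [ 0.5762 -0.5157  0.0056] [ 0.6586 -0.3984  0.1
[... 985 characters left out ...]
9  0.0136] [ 0.2089  0.2809 -0.002 ] [0.3966 0.3324 0.0285]
pepper_top 0.9 [309.9, 322.0] [ 0.5824 -0.1496  0.0177] [ 0.5553 -0.1724  0.0037] [ 0.6057 -0.1215  0.0328]
pepper_red 0.86 [226.7, 428.7] [ 0.6267 -0.4433  0.087 ] [ 0.5743 -0.4813  0.0081] [ 0.6609 -0.3944  0.1146]
pepper_red 0.37 [342.5, 258.5] [ 0.56   -0.0044  0.0923] [ 0.5153 -0.0399  0.068 ] [0.5959 0.0456 0.1306]
pepper_yellow 0.79 [184.0, 301.4] [ 0.3399 -0.3134  0.074 ] [ 0.2566 -0.3488 -0.0031] [ 0.368  -0.254   0.1028]
pepper_yellow 0.19 [345.2, 259.7] [ 0.5593 -0.0035  0.0921] [ 0.5045 -0.0404  0.0606] [0.5959 0.0673 0.1306]
bowl 0.56 [426.6, 141.3] [0.4551 0.4985 0.0397] [ 0.3433  0.3785 -0.0032] [0.5508 0.6301 0.0832]
```

```bash
cat >> h.py <<'E'
def fit(im,c=(0.55,0.0)):
    """slices of the point cloud by height around the slicer"""
    full=np.ones(im["z_map"].shape,bool); P=world(im,full)
    P=P[(np.abs(P[:,0]-c[0])<.2)&(np.abs(P[:,1]-c[1])<.16)]
    r={}
    r["bar"]=P[(P[:,2]>.117)&(P[:,2]<.128)&(np.hypot(*(P[:,:2]-c).T)<.045)]
    r["pin"]=P[(P[:,2]>.124)&(P[:,2]<.140)&(np.hypot(*(P[:,:2]-c).T)>.035)]
    r["disc"]=P[(P[:,2]>.086)&(P[:,2]<.094)&(np.hypot(*(P[:,:2]-c).T)<.043)]
    r["rest"]=P[(P[:,2]>.047)&(P[:,2]<.057)&(P[:,1]>c[1]+.08)]
    r["deck"]=P[(P[:,2]>.058)&(P[:,2]<.070)]
    r["gear"]=P[(P[:,2]>.082)&(P[:,2]<.092)&(P[:,0]>c[0]+.07)]
    for k,p in r.items():
        if len(p)>4: print(k,len(p),"mean",p.mean(0),"rect",cv2.minAreaRect(p[:,:2].astype(np.float32)*1000))
E
python3 - <<'E'
from h import *
np.set_printoptions(precision=4,suppress=True)
v=[]
for n,(x,y) in dict(top=(330,210),scene=(350,260)).items():
    im=eyes.get_image(n); print(n); fit(im)
    v.append(cv2.resize(im["frame"][y-75:y+75,x-100:x+100,::-1],(600,450),interpolation=cv2.INTER_CUBIC)[:,100:500])
cv2.imwrite("pics/a.png",np.hstack(v))
E
```

```text
top
bar 132 mean [ 0.5525 -0.001   0.1235] rect ((553.0670166015625, -1.0202980041503906), (13.329558372497559, 48.88188171386719), 10.570414543151855)
pin 33 mean [0.5433 0.0522 0.131 ] rect ((542.9512329101562, 52.30732345581055), (11.207352638244629, 12.542271614074707), 87.52437591552734)
disc 743 mean [ 0.5515 -0.0003  0.09  ] rect ((552.7183227539062, -1.387908935546875), (79.39277648925781, 78.58654022216797), 61.17376708984375)
rest 379 mean [0.531  0.099  0.0521] rect ((560.2928466796875, 119.53533935546875), (77.4212646484375, 136.5161590576172), 89.90847778320312)
deck 3445 mean [ 0.5511 -0.0031  0.0634] rect ((555.7794189453125, -1.067138671875), (179.7371063232422, 165.78994750976562), 10.592092514038086)
gear 941 mean [0.6609 0.0185 0.0862] rect ((660.725341796875, 17.63156509399414), (50.230934143066406, 116.51426696777344), 11.274577140808105)
scene
bar 114 mean [ 0.5565 -0.0035  0.1243] rect ((554.7564697265625, -1.4297752380371094), (14.225345611572266, 50.23379135131836), 10.097908973693848)
pin 33 mean [0.5465 0.0507 0.1307] rect ((546.7840576171875, 51.35819625854492), (12.127193450927734, 13.854654312133789), 38.262264251708984)
disc 522 mean [ 0.5563 -0.0033  0.091 ] rect ((553.2439575195312, -0.5124130249023438), (78.44042205810547, 77.44705200195312), 57.40696716308594)
rest 192 mean [0.5244 0.1066 0.0531] rect ((559.4496459960938, 121.63574981689453), (131.219482421875, 78.55984497070312), 1.5850112438201904)
deck 3032 mean [ 0.5646 -0.0121  0.0644] rect ((579.2831420898438, 15.658920288085938), (226.10398864746094, 196.26869201660156), 9.619290351867676)
gear 894 mean [0.6659 0.0151 0.0875] rect ((665.189208984375, 17.472412109375), (50.86368179321289, 119.65287780761719), 10.609718322753906)
```

View pics/a.png

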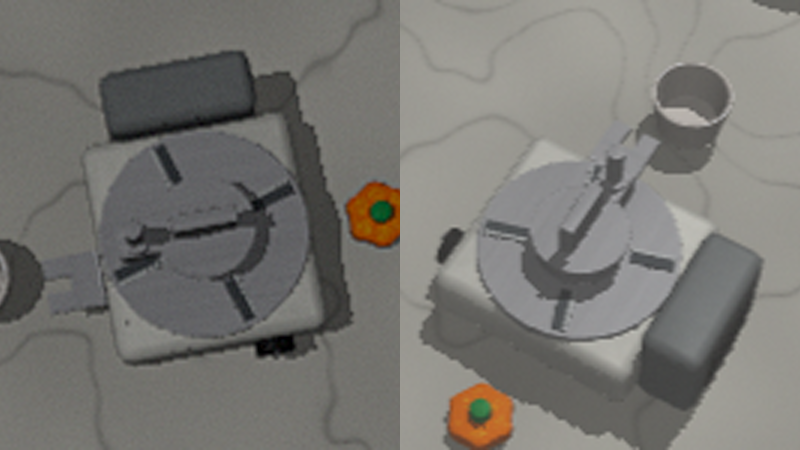

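View pics/scene0.png

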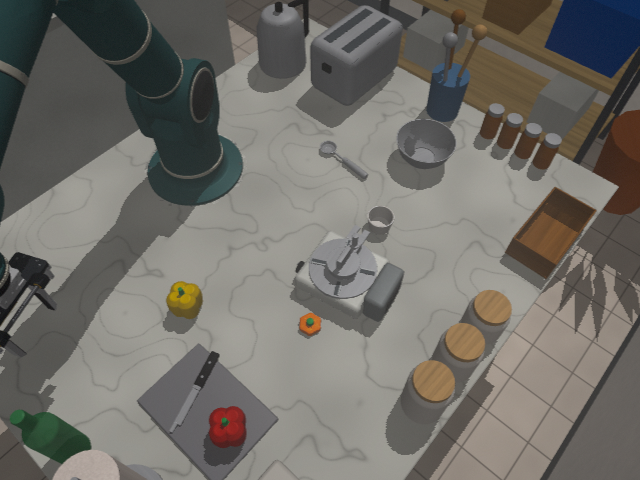

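The slicer is yawed about +10.5°, with the hub near (0.553, -0.001). In the top crop the pin head is at (135,240), the rest notch at (65,283) and the bar along (170,235)–(270,218). Next I'll turn the tool so it closes along the slicer's x.

Emit:
drive_tool:
  motion:
    - {"gripper": 94,"travel": [0,0,-0.5],"spin": -1}
    - {"gripper": 94,"travel": [0,0,-0.5],"spin": -1}
    - {"gripper": 94,"travel": [0,0,-0.5],"spin": -1}
    - {"gripper": 94,"travel": [0,0,-0.5],"spin": -1}
    - {"gripper": 94,"travel": [0,0,0],"spin": -1}
    - {"gripper": 94,"travel": [0,0,0],"spin": -1}
    - {"gripper": 94,"travel": [0,0,0],"spin": -1}
    - {"gripper": 94,"travel": [0,0,0],"spin": -1}
    - {"gripper": 94,"travel": [0,0,0],"spin": -1}
    - {"gripper": 94,"travel": [0,0,0],"spin": -1}

```text
t: 1.93
tcp_pos: [0.2496, -0.573, 0.2554]
eef_rot: [0.821, 0.571, -0.0, -0.0]
force: [0.4, 0.2, -0.6]
grip_width: 0.0939
finger_force: 0.0
```

Emit:
drive_tool:
  motion:
    - {"gripper": 94,"travel": [0,0,0],"spin": -1}
    - {"gripper": 94,"travel": [0,0,0],"spin": -1}
    - {"gripper": 94,"travel": [0,0,0],"spin": -1}
    - {"gripper": 94,"travel": [0,0,0],"spin": -1}
    - {"gripper": 94,"travel": [0,0,0],"spin": -1}
    - {"gripper": 94,"travel": [0,0,0],"spin": -1}
    - {"gripper": 94,"travel": [0,0,0],"spin": -0.8}
    - {"gripper": 94,"travel": [0,0,0],"spin": 0}
    - {"gripper": 94,"travel": [0,0,0],"spin": 0}
    - {"gripper": 94,"travel": [0,0,0],"spin": 0}

```text
t: 2.77
tcp_pos: [0.2495, -0.573, 0.2554]
eef_rot: [0.64, 0.768, -0.0, -0.0]
force: [0.4, -0.9, 0.2]
grip_width: 0.0938
finger_force: 0.0
```

```bash
cat >> h.py <<'E'
from scipy.spatial.transform import Rotation as Ro
def units(target,yaw=None):
    """tool-axis travel (units) to world TCP target; spin units to bring tool y to yaw"""
    s=monitor.sense(); R=Ro.from_quat(s["eef_rot"]).as_matrix()
    y=np.arctan2(R[1,1],R[0,1])
    print("t",s["t"],"tcp",s["tcp_pos"],"yaw_y",y,"tilt",R[:2,2],"q7",s["joint_pos"][6],"F",s["force"],"T",s["torque"],"w",s["grip_width"])
    print("travel",R.T@(np.array(target)-s["tcp_pos"])/.025, "spin", None if yaw is None else -((yaw-y+np.pi)%(2*np.pi)-np.pi)/.08)
E
python3 -c "
from h import *
np.set_printoptions(precision=4,suppress=True)
units([.53,.05,.26],.184)"
```

```text
t 2.7667 tcp [ 0.2495 -0.573   0.2554] yaw_y 0.18156403775538463 tilt [-0.0001  0.    ] q7 1.2137647685417174 F [ 0.3632 -0.8768  0.2473] T [-0.0624 -0.1015  0.0472] w 0.09382131346190083
travel [22.4849 15.5341 -0.1825] spin -0.030449528057691078
```

Emit:
drive_tool:
  motion:
    - {"gripper": 94,"travel": [0.7,0.5,0],"spin": 0}
    - {"gripper": 94,"travel": [0.8,0.5,0],"spin": 0}
    - {"gripper": 94,"travel": [0.9,0.6,0],"spin": 0}
    - {"gripper": 94,"travel": [0.9,0.6,0],"spin": 0}
    - {"gripper": 94,"travel": [0.9,0.6,0],"spin": 0}
    - {"gripper": 94,"travel": [0.9,0.6,0],"spin": 0}
    - {"gripper": 94,"travel": [0.9,0.6,0],"spin": 0}
    - {"gripper": 94,"travel": [0.9,0.6,0],"spin": 0}
    - {"gripper": 94,"travel": [0.9,0.6,0],"spin": 0}
    - {"gripper": 94,"travel": [0.9,0.6,0],"spin": 0}

```text
t: 3.6
tcp_pos: [0.3527, -0.3314, 0.2556]
eef_rot: [0.64, 0.768, -0.0, 0.0]
force: [0.4, -0.1, -0.5]
grip_width: 0.094
finger_force: 0.0
```

Emit:
drive_tool:
  motion:
    - {"gripper": 94,"travel": [0.9,0.6,0],"spin": 0}
    - {"gripper": 94,"travel": [0.9,0.6,0],"spin": 0}
    - {"gripper": 94,"travel": [0.9,0.6,0],"spin": 0}
    - {"gripper": 94,"travel": [0.9,0.6,0],"spin": 0}
    - {"gripper": 94,"travel": [0.9,0.6,0],"spin": 0}
    - {"gripper": 94,"travel": [0.9,0.6,0],"spin": 0}
    - {"gripper": 94,"travel": [0.9,0.6,0],"spin": 0}
    - {"gripper": 94,"travel": [0.8,0.6,0],"spin": 0}
    - {"gripper": 94,"travel": [0.6,0.6,0],"spin": 0}
    - {"gripper": 94,"travel": [0,0,0],"spin": 0}

```text
t: 4.43
tcp_pos: [0.4515, -0.1151, 0.2558]
eef_rot: [0.638, 0.77, 0.001, 0.0]
force: [-0.4, 0.3, -0.0]
grip_width: 0.0941
finger_force: 0.0
```

```bash
python3 - <<'E'
from h import *
np.set_printoptions(precision=4,suppress=True)
units([.543,.052,.26],.184)
im=eyes.get_image("wrist"); save(im,"w1.png"); print(-im["R"].T@im["t"]); fit(im,(.553,-.001))
E
```

```text
t 4.4333 tcp [ 0.4515 -0.1151  0.2558] yaw_y 0.1867465558857278 tilt [0.0011 0.0007] q7 0.3061289728890085 F [-0.3801  0.316  -0.0023] T [ 0.0302 -0.0539 -0.0046] w 0.09410254674532646
travel [ 5.8903  4.8373 -0.1597] spin 0.034331948571597604
[ 0.4372 -0.0392  0.4346]
bar 1235 mean [ 0.5549 -0.0011  0.123 ] rect ((555.7885131835938, -1.287710189819336), (13.703789710998535, 49.756752014160156), 10.27415657043457)
pin 369 mean [0.5458 0.0511 0.1299] rect ((546.3057250976562, 51.63654327392578), (13.687548637390137, 13.674150466918945), 81.0678939819336)
disc 5222 mean [ 0.5526 -0.      0.0898] rect ((556.2748413085938, -1.3309402465820312), (79.36840057373047, 79.37886810302734), 60.78704833984375)
rest 1172 mean [0.5392 0.0875 0.0522] rect ((564.5077514648438, 88.88606262207031), (130.78521728515625, 19.355310440063477), 0.15587835013866425)
deck 22498 mean [ 0.5548 -0.0014  0.063 ] rect ((560.5774536132812, -0.6395111083984375), (180.4075164794922, 165.24203491210938), 10.332796096801758)
gear 7293 mean [0.6629 0.02   0.0861] rect ((664.7068481445312, 17.971786499023438), (50.04517364501953, 116.2603988647461), 9.821141242980957)
```

View pics/w1.png

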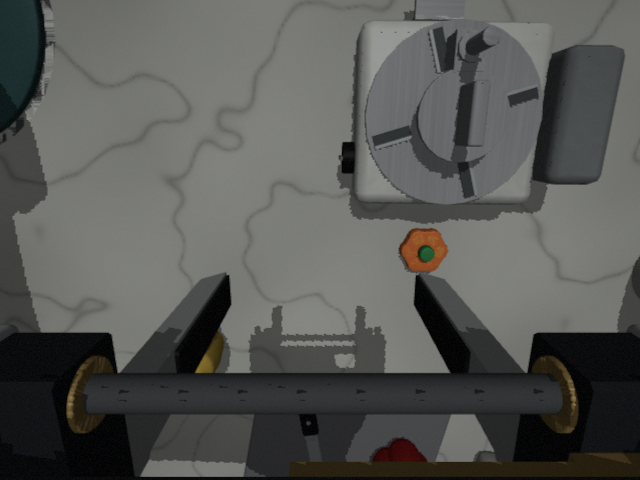

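Hub, pin, and bar are clear in the wrist view (pin head (485,40), bar (472,110)), and the rest is at the top edge. I'll move so the camera is over the pin and rest.

Emit:
drive_tool:
  motion:
    - {"gripper": 94,"travel": [0.5,0.6,0],"spin": 0}
    - {"gripper": 94,"travel": [0.5,0.6,0],"spin": 0}
    - {"gripper": 94,"travel": [0.5,0.6,0],"spin": 0}
    - {"gripper": 94,"travel": [0.5,0.6,0],"spin": 0}
    - {"gripper": 94,"travel": [0.5,0.6,0],"spin": 0}
    - {"gripper": 94,"travel": [0.5,0.6,0.3],"spin": 0}
    - {"gripper": 94,"travel": [0.4,0.6,0.3],"spin": 0}
    - {"gripper": 94,"travel": [0.3,0.5,0.3],"spin": 0}
    - {"gripper": 94,"travel": [0,0.2,0.3],"spin": 0}
    - {"gripper": 94,"travel": [0,0,0],"spin": 0}

```text
t: 5.32
tcp_pos: [0.5531, -0.0059, 0.2238]
eef_rot: [0.639, 0.769, -0.001, -0.001]
force: [-0.0, -1.3, -0.0]
grip_width: 0.0939
finger_force: 0.0
```

```bash
python3 - <<'E'
from h import *
np.set_printoptions(precision=4,suppress=True)
units([.546,.0515,.15],.184)
im=eyes.get_image("wrist"); save(im,"w2.png"); print(-im["R"].T@im["t"]); fit(im,(.555,-.001))
for d in eyes.silhouettes("rest","wrist")[:2]:
    w=world(im,d["region"]); w=w[(w[:,2]>.049)&(w[:,2]<.056)]; print(d["p"],cv2.minAreaRect(w[:,:2].astype(np.float32)*1000))
E
```

```text
t 5.3167 tcp [ 0.5531 -0.0059  0.2238] yaw_y 0.1833782668378706 tilt [-0.0023  0.0005] q7 -0.05992599518375814 F [-0.0055 -1.3304 -0.0166] T [-0.0505 -0.057   0.0378] w 0.09393637397106357
travel [2.3069 0.1458 2.953 ] spin -0.007771664526617927
[0.5397 0.0701 0.4026]
bar 1064 mean [0.5561 0.0002 0.1235] rect ((556.5033569335938, -0.8418807983398438), (12.412813186645508, 49.518699645996094), 10.475373268127441)
pin 305 mean [0.5468 0.0521 0.1304] rect ((546.7513427734375, 52.01301574707031), (13.320658683776855, 13.301131248474121), 74.71806335449219)
disc 5662 mean [0.5558 0.0019 0.0897] rect ((556.5845336914062, -1.1919975280761719), (78.95938873291016, 79.44451141357422), 50.409942626953125)
rest 3096 mean [0.5344 0.0983 0.0519] rect ((582.42431640625, 103.5988540649414), (174.7629852294922, 49.13871383666992), 0.023694263771176338)
deck 22058 mean [0.5573 0.0045 0.063 ] rect ((577.2605590820312, 2.1868667602539062), (211.91006469726562, 165.13885498046875), 10.27615737915039)
gear 6864 mean [0.6638 0.0229 0.0861] rect ((664.8406372070312, 18.53551483154297), (48.57865905761719, 115.29998779296875), 10.2085599899292)
0.69 ((519.7947998046875, 101.42030334472656), (44.277156829833984, 46.762428283691406), 10.766656875610352)
```

View pics/w2.png

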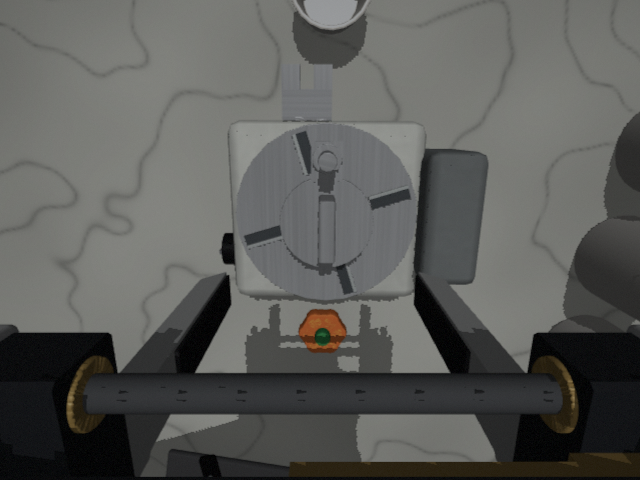

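```bash
python3 - <<'E'
from h import *
np.set_printoptions(precision=1,suppress=True,linewidth=150)
im=eyes.get_image("wrist")
w=world(im,np.ones((480,640),bool)); w=w[(w[:,2]>.0485)&(w[:,2]<.056)]
a=.1815; q=(w[:,:2]-[.5467,.052])@np.array([[np.cos(a),-np.sin(a)],[np.sin(a),np.cos(a)]])*1000
q=q[(abs(q[:,0]+18)<30)&(q[:,1]>25)&(q[:,1]<90)]
print(len(q)); H,_,_=np.histogram2d(q[:,1],q[:,0],bins=[np.arange(30,84,2),np.arange(-46,12,2)]); print("x from -46 step2; y from 30 step 2, rel. to pin, slicer axes"); print((H>0).astype(int))
for lo,hi in((-36,-26),(-10,0)): s=q[(q[:,0]>lo)&(q[:,0]<hi)]; print("outer edge",np.percentile(s[:,1],[99,100]))
s=q[q[:,1]>62]; x=np.sort(s[:,0]); i=np.argmax(np.diff(x)); print("plate x",x[[0,-1]],"notch x",x[i],x[i+1])
s=q[abs(q[:,0]-(x[i]+x[i+1])/2)<3]; print("closed end",s[:,1].max())
E
```

```text
2701
x from -46 step2; y from 30 step 2, rel. to pin, slicer axes
[[1 1 1 1 1 1 1 1 1 1 1 1 1 1 1 1 1 1 1 1 1 1 1 1 1 1 1 0]
 [0 0 0 1 1 1 1 1 1 1 1 1 1 1 1 1 1 1 1 1 1 1 1 1 1 0 0 0]
 [0 0 0 1 1 1 1 1 1 1 1 1 1 1 1 1 1 1 1 1 1 1 1 1 1 0 0 0]
 [0 0 0 1 1 1 1 1 1 1 1 1 1 1 1 1 1 1 1 1 1 1 1 1 1 0 0 0]
 [0 0 0 1 1 1 1 1 1 1 1 1 1 1 1 1 1 1 1 1 1 1 1 1 1 0 0 0]
 [0 0 0 1 1 1 1 1 1 1 1 1 1 1 1 1 1 1 1 1 1 1 1 1 1 0 0 0]
 [0 0 0 1 1 1 1 1 1 1 1 1 1 1 1 1 1 1 1 1 1 1 1 1 1 1 0 0]
 [0 0 0 1 1 1 1 1 1 1 1 1 1 1 1 1 1 1 1 1 1 1 1 1 1 1 0 0]
 [0 0 0 1 1 1 1 1 1 1 1 1 1 1 1 1 1 1 1 1 1 1 1 1 1 1 0 0]
 [0 0 0 1 1 1 1 1 1 1 1 1 1 1 1 1 1 1 1 1 1 1 1 1 1 1 0 0]
 [0 0 0 1 1 1 1 1 1 1 1 1 1 1 1 1 1 1 1 1 1 1 1 1 1 1 0 0]
 [0 0 0 1 1 1 1 1 1 1 1 1 1 1 1 1 1 1 1 1 1 1 1 1 1 1 0 0]
 [0 0 0 1 1 1 1 1 1 1 1 1 1 1 1 1 1 1 1 1 1 1 1 1 1 1 0 0]
 [0 0 0 1 1 1 1 1 1 1 1 1 1 1 1 1 1 1 1 1 1 1 1 1 1 1 0 0]
 [0 0 0 1 1 1 1 1 1 1 1 1 0 0 0 0 0 1 1 1 1 1 1 1 1 1 0 0]
 [0 0 0 1 1 1 1 1 1 1 1 1 0 0 0 0 0 1 1 1 1 1 1 1 1 1 0 0]
 [0 0 0 1 1 1 1 1 1 1 1 1 0 0 0 0 0 1 1 1 1 1 1 1 1 1 0 0]
 [0 0 0 1 1 1 1 1 1 1 1 1 0 0 0 0 0 1 1 1 1 1 1 1 1 1 0 0]
 [0 0 0 1 1 1 1 1 1 1 1 1 0 0 0 0 0 1 1 1 1 1 1 1 1 1 0 0]
 [0 0 0 1 1 1 1 1 1 1 1 1 0 0 0 0 0 1 1 1 1 1 1 1 1 1 0 0]
 [0 0 0 1 1 1 1 1 1 1 1 1 0 0 0 0 0 1 1 1 1 1 1 1 1 1 0 0]
 [0 0 0 1 1 1 1 1 1 1 1 1 0 0 0 0 0 1 1 1 1 1 1 1 1 1 0 0]
 [0 0 0 1 1 1 1 1 1 1 1 1 0 0 0 0 0 1 1 1 1 1 1 1 1 1 0 0]
 [0 0 0 1 1 1 1 1 1 1 1 1 0 0 0 0 0 1 1 1 1 1 1 1 1 1 0 0]
 [0 0 0 0 0 0 0 0 0 0 0 0 0 0 0 0 0 0 0 0 0 0 0 0 0 0 0 0]
 [0 0 0 0 0 0 0 0 0 0 0 0 0 0 0 0 0 0 0 0 0 0 0 0 0 0 0 0]]
outer edge [76.1 76.3]
outer edge [76.3 76.5]
plate x [-39.1   4.4] notch x -23.160778028449062 -11.244407430410822
closed end 56.30546050856714
```

The rest sits at (-17, +62) mm from the pin in slicer axes. Next I'll descend over the pin and grip it.

Emit:
drive_tool:
  motion:
    - {"gripper": 60,"travel": [0.5,0.1,0.2],"spin": 0}
    - {"gripper": 60,"travel": [0.5,0,0.5],"spin": 0}
    - {"gripper": 60,"travel": [0.5,0,0.5],"spin": 0}
    - {"gripper": 60,"travel": [0.5,0,0.5],"spin": 0}
    - {"gripper": 60,"travel": [0.3,0,0.5],"spin": 0}
    - {"gripper": 60,"travel": [0,0,0.5],"spin": 0}
    - {"gripper": 60,"travel": [0,0,0.5],"spin": 0}
    - {"gripper": 60,"travel": [0,0,0.5],"spin": 0}
    - {"gripper": 60,"travel": [0,0,0.5],"spin": 0}
    - {"gripper": 60,"travel": [0,0,0],"spin": 0}

```text
t: 6.3
tcp_pos: [0.5443, 0.0508, 0.1179]
eef_rot: [0.639, 0.769, -0.001, -0.001]
force: [-0.5, 0.1, -0.3]
grip_width: 0.0598
finger_force: 0.0
```

```bash
python3 - <<'E'
from h import *
np.set_printoptions(precision=4,suppress=True)
units([.546,.0518,.100],.1815)
E
```

```text
t 6.3 tcp [0.5443 0.0508 0.1179] yaw_y 0.18317590853717328 tilt [-0.0031 -0.0001] q7 -0.25371570197652393 F [-0.5078  0.0725 -0.2519] T [-0.0802 -0.0563  0.0177] w 0.059797637216494934
travel [0.0268 0.0782 0.7138] spin 0.020948856714664288
```

Emit:
drive_tool:
  motion:
    - {"gripper": 60,"travel": [0,0.1,0.3],"spin": 0}
    - {"gripper": 40,"travel": [0,0,0.4],"spin": 0}
    - {"gripper": 25,"travel": [0,0,0],"spin": 0}
    - {"gripper": 15,"travel": [0,0,0],"spin": 0}
    - {"gripper": 8,"travel": [0,0,0],"spin": 0}
    - {"gripper": 8,"travel": [0,0,0],"spin": 0}
    - {"gripper": 8,"travel": [0,0,0],"spin": 0}
    - {"gripper": 8,"travel": [0,0,0],"spin": 0}
    - {"gripper": 8,"travel": [0,0,0],"spin": 0}
    - {"gripper": 8,"travel": [0,0,0],"spin": 0}
  grip_force: 15

```text
t: 7.13
tcp_pos: [0.5476, 0.0521, 0.1031]
eef_rot: [0.639, 0.769, -0.0, -0.0]
force: [-3.1, -0.8, 4.3]
grip_width: 0.0134
finger_force: 15.0
```

```bash
python3 - <<'E'
from h import *
np.set_printoptions(precision=4,suppress=True)
units([.546,.0518,.100],.1815); print(monitor.sense()["finger_force"])
E
```

```text
t 7.1333 tcp [0.5476 0.0521 0.1031] yaw_y 0.18390726150224984 tilt [-0.0003 -0.0002] q7 -0.2698897755750435 F [-3.1062 -0.803   4.2567] T [-0.2005  0.7537  0.0091] w 0.0134055716435281
travel [ 0.0011 -0.0639  0.1241] spin 0.030090768778123778
14.98666226863861
```

Emit:
drive_tool:
  motion:
    - {"gripper": 8,"travel": [0,-0.03,0],"spin": 0}
    - {"gripper": 8,"travel": [0,-0.03,-0.1],"spin": 0}
    - {"gripper": 8,"travel": [0,0,-0.1],"spin": 0}
    - {"gripper": 8,"travel": [0,0,-0.1],"spin": 0}
    - {"gripper": 8,"travel": [0,0,-0.1],"spin": 0}
    - {"gripper": 8,"travel": [0,0,-0.1],"spin": 0}
    - {"gripper": 8,"travel": [0,0,-0.1],"spin": 0}
    - {"gripper": 8,"travel": [0,0,0],"spin": 0}
    - {"gripper": 8,"travel": [0,0,0],"spin": 0}
    - {"gripper": 8,"travel": [0,0,0],"spin": 0}
  grip_force: 20

```text
t: 7.97
tcp_pos: [0.5462, 0.0518, 0.1179]
eef_rot: [0.639, 0.769, -0.0, -0.0]
force: [-0.4, 0.6, -0.7]
grip_width: 0.0135
finger_force: 20.0
```

```bash
python3 - <<'E'
from h import *
np.set_printoptions(precision=4,suppress=True)
units([.546,.0518,.143],.1815)
im=eyes.get_image("scene"); x,y=350,240
cv2.imwrite("pics/s3.png",cv2.resize(im["frame"][y-50:y+50,x-66:x+67,::-1],(532,400)))
E
```

```text
t 7.9667 tcp [0.5462 0.0518 0.1179] yaw_y 0.18398258998378775 tilt [-0.0002  0.0001] q7 -0.2557554211481675 F [-0.3773  0.5778 -0.695 ] T [-0.0428 -0.1172  0.0188] w 0.013473644899195381
travel [ 0.0004 -0.009  -1.0055] spin 0.03103237479734622
```

View pics/s3.png

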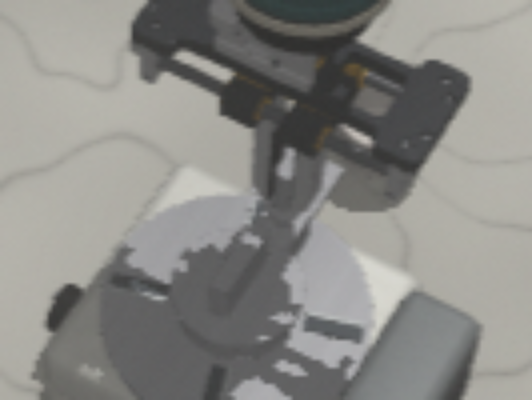

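Pin held and free of side load; next I'll lift it clear and move it over the rest.

Emit:
drive_tool:
  motion:
    - {"gripper": 8,"travel": [0,0,-0.2],"spin": 0}
    - {"gripper": 8,"travel": [0,0,-0.3],"spin": 0}
    - {"gripper": 8,"travel": [0,0,-0.3],"spin": 0}
    - {"gripper": 8,"travel": [0,0,-0.3],"spin": 0}
    - {"gripper": 8,"travel": [0.3,-0.1,0],"spin": 0}
    - {"gripper": 8,"travel": [0.5,-0.2,0],"spin": 0}
    - {"gripper": 8,"travel": [0.5,-0.2,0],"spin": 0}
    - {"gripper": 8,"travel": [0.5,-0.2,0],"spin": 0}
    - {"gripper": 8,"travel": [0.5,0,0],"spin": 0}
    - {"gripper": 8,"travel": [0.2,0,0],"spin": 0}

```text
t: 8.85
tcp_pos: [0.5162, 0.1128, 0.1454]
eef_rot: [0.638, 0.77, 0.0, -0.0]
force: [0.2, 0.2, -0.4]
grip_width: 0.0136
finger_force: 20.0
```

```bash
python3 - <<'E'
from h import *
np.set_printoptions(precision=4,suppress=True)
a=.1815; p=np.array([.5462,.0518])+np.array([[np.cos(a),-np.sin(a)],[np.sin(a),np.cos(a)]])@[-.0172,.0623]
print(p); units([*p,.066],a)
im=eyes.get_image("scene"); x,y=350,230
cv2.imwrite("pics/s4.png",cv2.resize(im["frame"][y-50:y+50,x-66:x+67,::-1],(532,400)))
E
```

```text
[0.518 0.11 ]
t 8.85 tcp [0.5162 0.1128 0.1454] yaw_y 0.18684922387913114 tilt [-0.0003  0.0004] q7 -0.34932368396737296 F [ 0.2119  0.1741 -0.3797] T [ 0.0028 -0.1073  0.0124] w 0.01357626286795284
travel [-0.1252  0.0505  3.1769] spin 0.06686529848913825
```

View pics/s4.png

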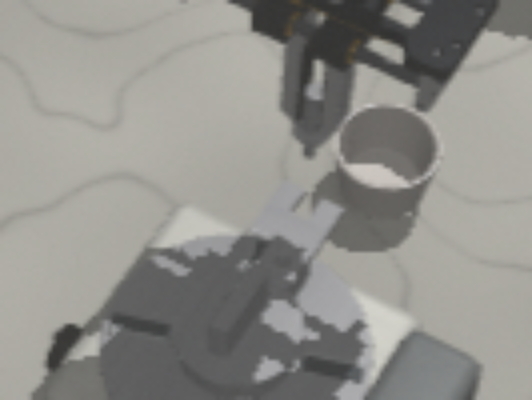

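Emit:
drive_tool:
  motion:
    - {"gripper": 8,"travel": [-0.1,0.05,0],"spin": 0}
    - {"gripper": 8,"travel": [0,0,0.3],"spin": 0}
    - {"gripper": 8,"travel": [0,0,0.4],"spin": 0}
    - {"gripper": 8,"travel": [0,0,0.4],"spin": 0}
    - {"gripper": 8,"travel": [0,0,0.4],"spin": 0}
    - {"gripper": 8,"travel": [0,0,0.4],"spin": 0}
    - {"gripper": 8,"travel": [0,0,0.4],"spin": 0}
    - {"gripper": 8,"travel": [0,0,0.4],"spin": 0}
    - {"gripper": 8,"travel": [0,0,0.2],"spin": 0}
    - {"gripper": 8,"travel": [0,0,0],"spin": 0}

```text
t: 9.73
tcp_pos: [0.5186, 0.1082, 0.0717]
eef_rot: [0.639, 0.769, -0.0, -0.001]
force: [-1.1, 2.5, -2.7]
grip_width: 0.0136
finger_force: 20.0
```

```bash
python3 - <<'E'
from h import *
np.set_printoptions(precision=4,suppress=True)
units([.518,.110,.064],.1815)
E
```

```text
t 9.7333 tcp [0.5186 0.1082 0.0717] yaw_y 0.18443546421758608 tilt [-0.0018  0.0004] q7 -0.4171896925353827 F [-1.0823  2.5446 -2.7486] T [0.686  0.1346 0.0066] w 0.013576944496357655
travel [ 0.0767 -0.0108  0.3061] spin 0.03669330271982574
```

Emit:
drive_tool:
  motion:
    - {"gripper": 8,"travel": [0.08,0,0],"spin": 0}
    - {"gripper": 8,"travel": [0,0,0],"spin": 0}
    - {"gripper": 8,"travel": [0,0,0.06],"spin": 0}
    - {"gripper": 8,"travel": [0,0,0.06],"spin": 0}
    - {"gripper": 8,"travel": [0,0,0.06],"spin": 0}
    - {"gripper": 8,"travel": [0,0,0.06],"spin": 0}
    - {"gripper": 8,"travel": [0,0,0],"spin": 0}
    - {"gripper": 8,"travel": [0,0,0],"spin": 0}
    - {"gripper": 8,"travel": [0,0,0],"spin": 0}
    - {"gripper": 8,"travel": [0,0,0],"spin": 0}

```text
t: 10.57
tcp_pos: [0.519, 0.1098, 0.067]
eef_rot: [0.639, 0.769, 0.0, -0.0]
force: [-0.6, 0.4, -1.1]
grip_width: 0.0136
finger_force: 20.0
```

```bash
python3 - <<'E'
from h import *
np.set_printoptions(precision=4,suppress=True)
units([.518,.110,.064],.1815)
E
```

```text
t 10.5667 tcp [0.519  0.1098 0.067 ] yaw_y 0.1839652910977022 tilt [0.     0.0001] q7 -0.42698074848470885 F [-0.5854  0.402  -1.1073] T [ 0.011  -0.1542  0.019 ] w 0.013587725356285833
travel [ 0.0137 -0.0378  0.1209] spin 0.030816138721279085
```

Side force has gone. I'll lower until the flange touches.

Emit:
drive_tool:
  motion:
    - {"gripper": 8,"travel": [0,0,0.05],"spin": 0}
    - {"gripper": 8,"travel": [0,0,0.05],"spin": 0}
    - {"gripper": 8,"travel": [0,0,0.05],"spin": 0}
    - {"gripper": 8,"travel": [0,0,0.05],"spin": 0}
    - {"gripper": 8,"travel": [0,0,0],"spin": 0}
    - {"gripper": 8,"travel": [0,0,0],"spin": 0}
    - {"gripper": 8,"travel": [0,0,0],"spin": 0}
    - {"gripper": 8,"travel": [0,0,0],"spin": 0}
    - {"gripper": 8,"travel": [0,0,0],"spin": 0}
    - {"gripper": 8,"travel": [0,0,0],"spin": 0}

```text
t: 11.4
tcp_pos: [0.519, 0.11, 0.0628]
eef_rot: [0.639, 0.769, -0.0, 0.0]
force: [-8.1, -2.2, 21.3]
grip_width: 0.0135
finger_force: 20.0
```

```bash
python3 - <<'E'
from h import *
np.set_printoptions(precision=4,suppress=True)
units([.518,.110,.064],.1815)
E
```

```text
t 11.4 tcp [0.519  0.11   0.0628] yaw_y 0.18420318964620608 tilt [ 0.0004 -0.0004] q7 -0.4324638651940361 F [-8.0645 -2.2056 21.2639] T [-0.4456  1.8061 -0.0498] w 0.013538585258730295
travel [ 0.007  -0.0408 -0.0492] spin 0.03378987057757743
```

Emit:
drive_tool:
  motion:
    - {"gripper": 8,"travel": [0,-0.02,-0.04],"spin": 0}
    - {"gripper": 8,"travel": [0,0,0],"spin": 0}
    - {"gripper": 14,"travel": [0,0,0],"spin": 0}
    - {"gripper": 17,"travel": [0,0,0],"spin": 0}
    - {"gripper": 20,"travel": [0,0,0],"spin": 0}
    - {"gripper": 25,"travel": [0,0,0],"spin": 0}
    - {"gripper": 32,"travel": [0,0,0],"spin": 0}
    - {"gripper": 40,"travel": [0,0,0],"spin": 0}
    - {"gripper": 40,"travel": [0,0,0],"spin": 0}
    - {"gripper": 40,"travel": [0,0,0],"spin": 0}

```text
t: 12.23
tcp_pos: [0.5185, 0.1098, 0.0629]
eef_rot: [0.639, 0.769, -0.0, -0.0]
force: [0.3, 0.6, 0.3]
grip_width: 0.04
finger_force: 0.0
```

Emit:
drive_tool:
  motion:
    - {"gripper": 40,"travel": [0,0,-0.3],"spin": 0}
    - {"gripper": 40,"travel": [0,0,-0.5],"spin": 0}
    - {"gripper": 40,"travel": [0,0,-0.6],"spin": 0}
    - {"gripper": 40,"travel": [0,0,-0.7],"spin": 0}
    - {"gripper": 40,"travel": [0,0,-0.7],"spin": 0}
    - {"gripper": 40,"travel": [0,0,-0.7],"spin": 0}
    - {"gripper": 50,"travel": [0,0,-0.7],"spin": 0}
    - {"gripper": 60,"travel": [0,0,-0.3],"spin": 0}
    - {"gripper": 60,"travel": [0,0,0],"spin": 0}
    - {"gripper": 60,"travel": [0,0,0],"spin": 0}

```text
t: 13.07
tcp_pos: [0.5185, 0.1096, 0.1756]
eef_rot: [0.639, 0.769, 0.0, 0.0]
force: [-0.2, -0.2, 0.4]
grip_width: 0.0594
finger_force: 0.0
```

```bash
python3 - <<'E'
from h import *
np.set_printoptions(precision=4,suppress=True)
a=.1815; p=np.array([.5462,.0518])-.054*np.array([-np.sin(a),np.cos(a)]); print("hub",p)
units([*p,.105],a)
for n in("scene","top"):
    im=eyes.get_image(n); P=world(im,np.ones((480,640),bool))
    P=P[(np.hypot(P[:,0]-.518,P[:,1]-.110)<.02)&(P[:,2]>.06)&(P[:,2]<.11)]; print(n,len(P),P.max(0),P.min(0)); T=P[P[:,2]>P[:,2].max()-.006]; print(T.mean(0)); 
    if n=="scene": cv2.imwrite("pics/s5.png",cv2.resize(im["frame"][180:280,284:417,::-1],(532,400)))
E
```

```text
hub [ 0.5559 -0.0013]
t 13.0667 tcp [0.5185 0.1096 0.1756] yaw_y 0.18381318744613345 tilt [ 0.0006 -0.0002] q7 -0.3187070975346232 F [-0.2455 -0.1876  0.4188] T [ 0.0026 -0.0955  0.0393] w 0.0593888907260232
travel [-4.6341  0.6613  2.8249] spin 0.02891484307666614
scene 60 [0.5253 0.1159 0.0987] [0.5103 0.0984 0.06  ]
[0.52   0.1093 0.0947]Traceback (most recent call last):
  File "<stdin>", line 7, in <module>
    return umr_maximum(a, axis, None, out, keepdims, initial, where)
ValueError: zero-size array to reduction operation maximum which has no identity
```

View pics/s5.png

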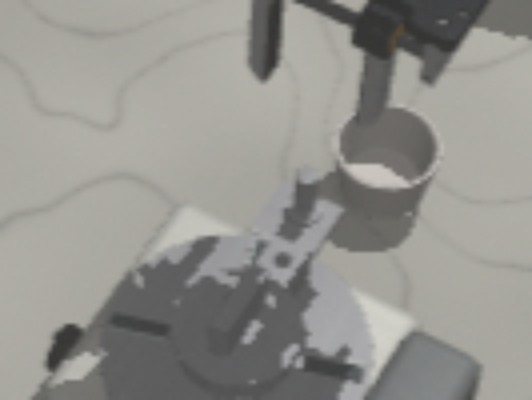

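The pin hangs upright in the notch (crop (303,195), top about 0.094 m) and the empty ear hole shows at (283,260). Next is the cap's grip bar.

Emit:
drive_tool:
  motion:
    - {"gripper": 60,"travel": [-0.4,0.06,0],"spin": 0}
    - {"gripper": 60,"travel": [-0.6,0.1,0],"spin": 0}
    - {"gripper": 60,"travel": [-0.6,0.1,0],"spin": 0}
    - {"gripper": 60,"travel": [-0.6,0.1,0],"spin": 0}
    - {"gripper": 60,"travel": [-0.6,0.1,0],"spin": 0}
    - {"gripper": 60,"travel": [-0.6,0.1,0],"spin": 0}
    - {"gripper": 60,"travel": [-0.6,0.1,0],"spin": 0}
    - {"gripper": 60,"travel": [-0.6,0,0.3],"spin": 0}
    - {"gripper": 60,"travel": [0,0,0.4],"spin": 0}
    - {"gripper": 60,"travel": [0,0,0.2],"spin": 0}

```text
t: 14.0
tcp_pos: [0.555, -0.0013, 0.1508]
eef_rot: [0.64, 0.769, -0.001, -0.001]
force: [0.1, 0.3, -0.6]
grip_width: 0.0603
finger_force: 0.0
```

```bash
python3 - <<'E'
from h import *
np.set_printoptions(precision=4,suppress=True)
units([.5559,-.0013,.097],.1815)
E
```

```text
t 14.0 tcp [ 0.555  -0.0013  0.1508] yaw_y 0.18253575957332194 tilt [-0.0022  0.0003] q7 -0.12533291328431417 F [ 0.0742  0.3296 -0.603 ] T [ 0.037  -0.0385 -0.0005] w 0.060298760432482806
travel [-0.0072  0.0417  2.1534] spin 0.012946994666523937
```

Emit:
drive_tool:
  motion:
    - {"gripper": 60,"travel": [0,0.03,0.4],"spin": 0}
    - {"gripper": 60,"travel": [0,0,0.4],"spin": 0}
    - {"gripper": 60,"travel": [0,0,0.4],"spin": 0}
    - {"gripper": 60,"travel": [0,0,0.4],"spin": 0}
    - {"gripper": 40,"travel": [0,0,0.4],"spin": 0}
    - {"gripper": 25,"travel": [0,0,0.1],"spin": 0}
    - {"gripper": 15,"travel": [0,0,0],"spin": 0}
    - {"gripper": 8,"travel": [0,0,0],"spin": 0}
    - {"gripper": 8,"travel": [0,0,0],"spin": 0}
    - {"gripper": 8,"travel": [0,0,0],"spin": 0}
  grip_force: 15

```text
t: 14.83
tcp_pos: [0.5568, -0.0002, 0.1009]
eef_rot: [0.639, 0.769, 0.0, 0.0]
force: [-0.7, -0.2, 0.2]
grip_width: 0.0236
finger_force: 0.0
```

Emit:
drive_tool:
  motion:
    - {"gripper": 8,"travel": [0,0,0],"spin": 0}
    - {"gripper": 8,"travel": [0,0,0],"spin": 0}
    - {"gripper": 8,"travel": [0,0,0],"spin": 0}
    - {"gripper": 8,"travel": [0,0,0],"spin": 0}
    - {"gripper": 8,"travel": [0,0,0],"spin": 0}
    - {"gripper": 8,"travel": [0,0,0],"spin": 0}
    - {"gripper": 8,"travel": [0,0,0],"spin": 0}
    - {"gripper": 8,"travel": [0,0,0],"spin": 0}
    - {"gripper": 8,"travel": [0,0,0],"spin": 0}
    - {"gripper": 8,"travel": [0,0,0],"spin": 0}
  grip_force: 40

```text
t: 15.67
tcp_pos: [0.5565, -0.0003, 0.1007]
eef_rot: [0.639, 0.769, -0.0, 0.0]
force: [-2.4, -1.2, 6.2]
grip_width: 0.0126
finger_force: 40.0
```

```bash
python3 - <<'E'
from h import *
np.set_printoptions(precision=4,suppress=True)
units([.5559,-.0013,.097],.1815)
E
```

```text
t 15.6667 tcp [ 0.5565 -0.0003  0.1007] yaw_y 0.18400215392389224 tilt [ 0.0001 -0.0002] q7 -0.16970114526134703 F [-2.3633 -1.1825  6.1706] T [-0.2759  0.5402 -0.0031] w 0.012594478512038756
travel [-0.0367 -0.0316  0.1495] spin 0.03127692404865101
```

Emit:
drive_tool:
  motion:
    - {"gripper": 8,"travel": [-0.03,0,0],"spin": 0}
    - {"gripper": 8,"travel": [0,0,0],"spin": 0.4}
    - {"gripper": 8,"travel": [0,0,0],"spin": 0.4}
    - {"gripper": 8,"travel": [0,0,0],"spin": 0.4}
    - {"gripper": 8,"travel": [0,0,0],"spin": 0.4}
    - {"gripper": 8,"travel": [0,0,0],"spin": 0.4}
    - {"gripper": 8,"travel": [0,0,0],"spin": 0.4}
    - {"gripper": 8,"travel": [0,0,0],"spin": 0.3}
    - {"gripper": 8,"travel": [0,0,0],"spin": 0}
    - {"gripper": 8,"travel": [0,0,0],"spin": 0}

```text
t: 16.5
tcp_pos: [0.5568, -0.0008, 0.1007]
eef_rot: [0.718, 0.696, 0.0, 0.0]
force: [-1.5, -0.0, 6.5]
grip_width: 0.0126
finger_force: 40.0
```

```bash
python3 - <<'E'
from h import *
np.set_printoptions(precision=4,suppress=True)
units([.5559,-.0013,.097],.184-.216)
E
```

```text
t 16.5 tcp [ 0.5568 -0.0008  0.1007] yaw_y -0.031608609757412656 tilt [ 0.0005 -0.    ] q7 -0.3588292622842359 F [-1.5295 -0.0379  6.4935] T [-0.0355  0.2088 -0.0217] w 0.012589502700497312
travel [-0.0202 -0.037   0.1499] spin 0.0048923780323395505
```

Little torque so far at 12.4°. I'll go a bit past the possible stop to be sure.

Emit:
drive_tool:
  motion:
    - {"gripper": 8,"travel": [0,0,0],"spin": 0.3}
    - {"gripper": 8,"travel": [0,0,0],"spin": 0.3}
    - {"gripper": 8,"travel": [0,0,0],"spin": 0.3}
    - {"gripper": 8,"travel": [0,0,0],"spin": 0.3}
    - {"gripper": 8,"travel": [0,0,0],"spin": 0.3}
    - {"gripper": 8,"travel": [0,0,0],"spin": 0}
    - {"gripper": 8,"travel": [0,0,0],"spin": 0}
    - {"gripper": 8,"travel": [0,0,0],"spin": 0}
    - {"gripper": 8,"travel": [0,0,0],"spin": 0}
    - {"gripper": 8,"travel": [0,0,0],"spin": 0}

```text
t: 17.33
tcp_pos: [0.5569, -0.0009, 0.1007]
eef_rot: [0.759, 0.652, 0.0, 0.0]
force: [-0.7, -0.2, 6.0]
grip_width: 0.0124
finger_force: 40.0
```

```bash
python3 - <<'E'
from h import *
np.set_printoptions(precision=4,suppress=True)
units([.5559,-.0013,.097],.184-.92)
E
```

```text
t 17.3333 tcp [ 0.5569 -0.0009  0.1007] yaw_y -0.15155750982263705 tilt [0.0005 0.0001] q7 -0.4648830248463019 F [-0.6587 -0.2295  5.9826] T [-0.036   0.2186 -0.0102] w 0.012444182927789977
travel [-0.023  -0.0355  0.1485] spin 7.305531127217035
```

It's free this way (19°, no torque). On to 53°.

Emit:
drive_tool:
  motion:
    - {"gripper": 8,"travel": [0,0,0],"spin": 0.5}
    - {"gripper": 8,"travel": [0,0,0],"spin": 0.8}
    - {"gripper": 8,"travel": [0,0,0],"spin": 0.9}
    - {"gripper": 8,"travel": [0,0,0],"spin": 0.9}
    - {"gripper": 8,"travel": [0,0,0],"spin": 0.9}
    - {"gripper": 8,"travel": [0,0,0],"spin": 0.9}
    - {"gripper": 8,"travel": [0,0,0],"spin": 0.9}
    - {"gripper": 8,"travel": [0,0,0],"spin": 0.8}
    - {"gripper": 8,"travel": [0,0,0],"spin": 0.7}
    - {"gripper": 8,"travel": [0,0,0],"spin": 0}

```text
t: 18.17
tcp_pos: [0.5569, -0.0008, 0.1007]
eef_rot: [0.915, 0.404, 0.0, 0.0]
force: [0.7, 0.3, 6.6]
grip_width: 0.0127
finger_force: 40.0
```

```bash
python3 - <<'E'
from h import *
np.set_printoptions(precision=4,suppress=True)
units([.5565,-.0010,.097],.184-.92)
E
```

```text
t 18.1667 tcp [ 0.5569 -0.0008  0.1007] yaw_y -0.738397161591148 tilt [ 0.0007 -0.    ] q7 -0.9866926607464983 F [0.6649 0.3152 6.6372] T [-0.0615 -0.0556 -0.0606] w 0.012749329940023724
travel [-0.017  -0.0079  0.1491] spin -0.02996451988934723
```

Emit:
drive_tool:
  motion:
    - {"gripper": 8,"travel": [0,0,-0.1],"spin": 0}
    - {"gripper": 8,"travel": [0,0,-0.1],"spin": 0}
    - {"gripper": 8,"travel": [0,0,-0.1],"spin": 0}
    - {"gripper": 8,"travel": [0,0,-0.1],"spin": 0}
    - {"gripper": 8,"travel": [0,0,-0.1],"spin": 0}
    - {"gripper": 8,"travel": [0,0,-0.1],"spin": 0}
    - {"gripper": 8,"travel": [0,0,-0.1],"spin": 0}
    - {"gripper": 8,"travel": [0,0,0],"spin": 0}
    - {"gripper": 8,"travel": [0,0,0],"spin": 0}
    - {"gripper": 8,"travel": [0,0,0],"spin": 0}

```text
t: 19.0
tcp_pos: [0.5565, -0.0009, 0.1178]
eef_rot: [0.914, 0.405, -0.0, -0.0]
force: [-0.1, -0.3, -3.6]
grip_width: 0.0128
finger_force: 40.0
```

```bash
python3 - <<'E'
from h import *
np.set_printoptions(precision=4,suppress=True)
units([.5565,-.0010,.2007],.184-.92)
E
```

```text
t 19.0 tcp [ 0.5565 -0.0009  0.1178] yaw_y -0.7359530730867997 tilt [-0.0002  0.    ] q7 -0.973265818670311 F [-0.0638 -0.3467 -3.6377] T [0.0176 0.02   0.0329] w 0.012752039445225676
travel [-0.003   0.0013 -3.3145] spin 0.0005865864150023103
```

Emit:
drive_tool:
  motion:
    - {"gripper": 8,"travel": [0,0,-0.2],"spin": 0}
    - {"gripper": 8,"travel": [0,0,-0.4],"spin": 0}
    - {"gripper": 8,"travel": [0,0,-0.5],"spin": 0}
    - {"gripper": 8,"travel": [0,0,-0.5],"spin": 0}
    - {"gripper": 8,"travel": [0,0,-0.5],"spin": 0}
    - {"gripper": 8,"travel": [0,0,-0.5],"spin": 0}
    - {"gripper": 8,"travel": [0,0,-0.4],"spin": 0}
    - {"gripper": 8,"travel": [0,0,-0.3],"spin": 0}
    - {"gripper": 8,"travel": [0,0,0],"spin": 0}
    - {"gripper": 8,"travel": [0,0,0],"spin": 0}

```text
t: 19.83
tcp_pos: [0.5566, -0.001, 0.2006]
eef_rot: [0.914, 0.405, 0.0, 0.0]
force: [-0.0, -0.2, -2.5]
grip_width: 0.0129
finger_force: 40.0
```

```bash
python3 - <<'E'
from h import *
np.set_printoptions(precision=4,suppress=True)
units([.5561,-.0010,.2007],.184-.92)
im=eyes.get_image("scene")
cv2.imwrite("pics/s6.png",cv2.resize(im["frame"][160:310,250:450,::-1],(600,450)))
E
```

```text
t 19.8333 tcp [ 0.5566 -0.001   0.2006] yaw_y -0.736113309440141 tilt [ 0.0003 -0.0001] q7 -0.9269156749852637 F [-0.0121 -0.1885 -2.5211] T [-0.0538  0.0179  0.0275] w 0.012865460025285706
travel [-0.0153 -0.0149 -0.0044] spin -0.001416368001760926
```

View pics/s6.png

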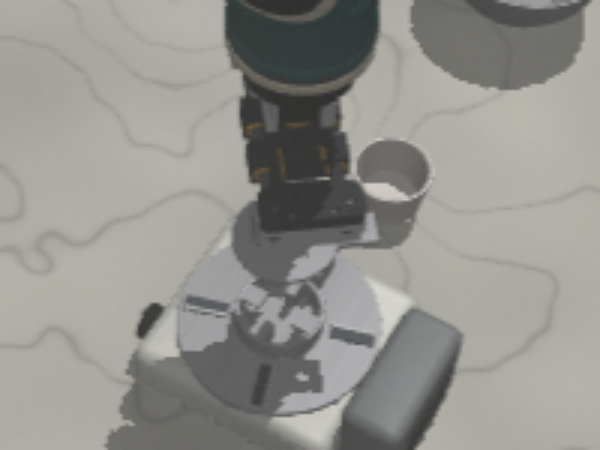

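The cap is held level above the open hub (crop (285,315)), with its ear swung to (365,230). The pin in its rest is hidden behind the cap here, but I saw it hanging there earlier.

```bash
python3 -c "
from h import *
print(job.sign_off())"
```

```text
the job is handed in; nothing more can be done
None
```

The job is handed in: the pin hung upright in the bracket notch (last seen before I turned the cap), the cap turned loose clockwise from above, and the gripper is holding it level about 10 cm above the hub.

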